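# Dock the cordless can opener and start its charge

## Robot

A 6-joint arm with a two-finger parallel gripper is mounted at the origin on the work surface. World frame = base frame: x ahead of the robot, y to its left, z up, the work surface at z = 0. Lengths are in m, angles in rad, forces in N, time in s.
With the tool pointing down it reaches from about 0.35 to 0.775 m from the base axis. Payload 7.3 kg.
Tool frame: the origin (TCP) lies midway between the tips of the shut fingers; the grasp point (between the pads) lies 19 mm behind it; z points along the fingers, y is the line along which they close (so a half turn about z gives the same grasp; the last joint's range is limited). The gripper opens to 92 mm and grips with 3 to 60 N. Pads are 19 mm wide; open, the fingers measure 130 mm over their backs; the gripper's body (75 mm by 190 mm) begins 47 mm behind the grasp point.
Start: joints at [1.147, 0.342, 1.524, -0, 1.275, -0.146], TCP at [0.144, 0.505, 0.227] pointing down, gripper open.
Joint ranges: [-2.53, 2.53], [-0.77, 2.02], [0.04, 2.7], [-1, 4.14], [0.28, 2.66], [-3.11, 3.11]. Speed limits (rad/s): [2.57, 2.57, 3.14, 3.14, 3.14, 3.14].

## Interface

Orientations are given as [roll, pitch, yaw] about the fixed x, y, z axes, in that order (R = Rz(yaw) Ry(pitch) Rx(roll)).
In Python, from cell import monitor, vision, workorder gives the robot as it stands.
- The arm moves only by the tool move_arm, never from a script. Its argument "rows" is a list of rows, each a list of 5 numbers: the shift along the world's x, y, z in mm, then the turn about the world's z in rad, then the closure, from -1 (fully open) to 1 (shut). A call has 1 to 12 rows; each row shifts and turns the commanded pose from where the row before left it; what a row does not reach is not made up. A row lasts 1/10 s, in which the tool goes at most 50 mm and 8.59 degrees, less where a joint would pass 70% of its speed; a pose out of reach is approached as far as the arm can. A call is refused whole if a number of a shift passes 50 or a number of a turn 0.15, either way. A call with a gripper value outside its range is refused whole. The fingers move at their own pace and stop on an object; "newtons" is the grip in N (left out, the last holds). Time passes only in rows, so rows that do not move let the fingers close. It gives the time, the measured TCP pose, the force, the opening and the grip force at its end, in the units of the state.
- monitor.observe(): the state, without advancing time (a new reading comes with each control period).
- vision.read_camera(name): name is "side" or "top"; returns the picture (384x512x3 uint8, red, green, blue); there is no depth.
- vision.get_calibration(name): a dict with "K" (3x3 intrinsics, pixels), "T" (4x4, takes a point from camera to world coordinates). Camera axes: x right, y up, looking along -z (the intrinsics and any distortion apply to the point x, -y, -z); pixel columns grow to the right and rows downward; lengths in m; the calibration is good to about 2 mm. A picture is of the moment at which its call begins. get_calibration takes no time and is no camera call.
- workorder.hand_in(): hands the job in; it is judged then, once.
The state is a dict: "time": time; "qpos": joint angles; "qvel": joint speeds; "joint_efforts": joint torques, N m; "tool_pos": TCP position; "tool_rot": TCP orientation; "contact_force": force on the tool from outside, world axes, zero at the start; "torque": the same for the moment, N m; "opening": finger opening in m; "grip_force": force on a finger pad.
Only numpy, scipy, OpenCV 4.12 (cv2) and the standard library are available. Lean on these libraries where they do the work, as an engineer would, in place of code of your own. Each camera call takes 0.05 s, during which the arm holds its last target. There are 200 camera calls.

## Task

Lay the cordless can opener in the matching pocket of its charging dock, lowering it in rather than dropping it, so that it sits fully home, flat and square, and let go of it. Then start the charge: press the dock's large key all the way in and let it come back up, and after that do the same with the small key, one key at a time. Leave both keys up and the opener seated, press no key before the opener is in its pocket, and do not disturb the bottles, the can or the cup.

Things in the scene. Friction and masses are not known exactly. Their poses are not given: they have to be found in the camera images.
- opener: steel cordless can opener with black inlays on top, 0.3 kg, T-shaped from above, flat underside, 40 mm high. Origin: mid-length, on the underside, centre of mass above it within 5 mm; x points from handle to head, z up. Handle x -85 to +30 mm, 36 mm wide, parallel sides; head x +30 to +85 mm, 66 mm wide. Starts flat on the work surface, head within 1.2 rad of pointing away from the robot.
- dock: grey plastic charging dock fixed to the work surface, flat block 24 mm high, x -105 to +105 mm, y -120 to +50 mm. Origin: on its underside, below the pocket's centre; z up. A T-shaped pocket in its top takes the opener. Both keys stand on the top at y = -88 mm, one at x = -45 mm, the other at x = +45 mm; which is where varies.
- dock_pocket (a point): centre of the pocket's flat floor, 8 mm above the dock's origin, axes as the dock's; the seated opener's origin and axes coincide with it (head at +x). Pocket 16 mm deep, 2.5 mm clearance each side: narrow part x -87.5 to +27.5 mm, 41 mm wide; wide part x +27.5 to +87.5 mm, 71 mm wide; 4 mm 45 degree bevel round the mouth. The seated opener stands 24 mm proud.
- key_large_top (a point): centre of the top face of the large round black key, cap 40 mm in diameter, in a round grey housing 56 mm across; the face is 22 mm above the dock's top, 10 mm above its housing. Pressed straight down.
- key_small_top (a point): centre of the top face of the small round black key, cap 24 mm in diameter, in a round grey housing 40 mm across; the face is 22 mm above the dock's top, 10 mm above its housing. Pressed straight down.
- key_large (a joint): travel of the large key in m: 0 up, 0.006 fully pressed; a spring returns it. It starts to move at about 1.5 N and is fully down at 5 N.
- key_small (a joint): travel of the small key in m: 0 up, 0.006 fully pressed; same spring.
- bottle_a: empty brown glass bottle, 62 mm in diameter, 200 mm high, bystander; origin at the centre of its underside.
- bottle_b: a second, equal bottle, bystander; origin at the centre of its underside.
- can: empty aluminium can, 66 mm in diameter, 115 mm high, bystander; origin at the centre of its underside.
- cup: white ceramic cup, 80 mm across the rim, 85 mm high, bystander; origin at the centre of its underside.

How it is judged:
On the way, in this order (a step that is already met when the one before it is completed fails the run):
1. the opener lies home, flat and square in the dock's pocket, released (z of opener in the frame of dock between 0.005 and 0.011 m and x of opener in the frame of dock between -0.005 and 0.005 m and y of opener in the frame of dock between -0.005 and 0.005 m and angle between the x axis of opener and the x axis of dock, either way round below 0.06 rad and angle between opener's own z axis and vertical below 0.04 rad and contact force between the fingers and opener below 0.2 N), for 0.2 s.
2. the large key is pressed in, the small key up (value of joint key_large above 0.004 m and value of joint key_small below 0.0015 m), for 0.05 s.
3. both keys are up again (value of joint each of key_large, key_small below 0.0015 m), for 0.05 s.
4. the small key is pressed in, the large key up (value of joint key_small above 0.004 m and value of joint key_large below 0.0015 m), for 0.05 s.
At the end, for the whole second after the job is handed in: The opener is in the dock's pocket: within 5 mm of its centre along x and y, underside 5 to 11 mm above the dock's origin (floor at 8), axis within 0.06 rad of the dock's, tilt under 0.04 rad, released, at rest; both keys up (under 1.5 mm) (all of step 1 and all of step 3 and linear speed of opener below 0.01 m/s); the robot touches nothing.
It fails at once if a key is pressed (over 2 mm) while the opener is not down in its pocket (value of joint any of key_large, key_small above 0.002 m and (z of opener in the frame of dock above 0.012 m or horizontal distance between opener and dock above 0.01 m)).
It fails at once if both keys are pressed at once (each over 2 mm) (value of joint each of key_large, key_small above 0.002 m).
It fails at once if the opener is dropped: it moves faster than 0.45 m/s with no finger on it (a fall of about 10 mm) (contact force between the fingers and opener below 0.05 N and linear speed of opener above 0.45 m/s).
It fails at once if a bottle, the can or the cup is moved by more than 30 mm or tipped (distance of any of bottle_a, bottle_b, can, cup from where it was at the start of the episode above 0.03 m or angle between any of bottle_a, bottle_b, can, cup's own z axis and vertical above 0.35 rad).
It also fails if it takes over 48 s, if anything falls off the work surface, if the arm or the gripper's body presses on something with over 40 N, if the wrist force passes 120 N, or if a joint passes its speed limit or range.

## Working session

There is one attempt and no reset: what is moved stays moved. The work goes in short steps, Python scripts to look and compute and a tool call to move; the robot and the scene stay as the last step left them, time stands still between calls to the robot, and variables do not carry over. Pictures are saved under pics/ and viewed, at most 10 in all, crops included, and the job is handed in when it is done.

Besides the shell and the picture viewer there is one more tool, called after ">>>" by a JSON object that holds its "api" and its "payload". move_arm: Moves the arm, as the interface text tells. Its arguments: {"type":"object","properties":{"rows":{"type":"array","items":{"type":"array","items":{"type":"number"}}},"newtons":{"type":"number"}},"required":["rows"]}

```bash
mkdir -p pics
python3 - <<'E'
from cell import monitor, vision
import cv2
for n in("top","side"):
    im=vision.read_camera(n); cv2.imwrite(f"pics/{n}0.png",cv2.resize(im[:,:,::-1],(800,600),interpolation=cv2.INTER_CUBIC))
    cv2.imwrite(f"{n}0_raw.png",im[:,:,::-1])
    print(n,vision.get_calibration(n))
print(monitor.observe())
E
```

```text
top {'K': array([[366.74098077,   0.        , 250.21616053],
       [  0.        , 366.74098077, 194.09626637],
       [  0.        ,   0.        ,   1.        ]]), 'T': array([[-0.01656546,  0.99265645, -0.11982802,  0.50881252],
       [-0.99975391, -0.01467574,  0.0166357 , -0.02898599],
       [ 0.01475497,  0.12007411,  0.99265528,  0.99267496],
       [ 0.        ,  0.        ,  0.        ,  1.        ]])}
side {'K': array([[388.23102744,   0.        , 259.07721134],
       [  0.        , 388.23102744, 192.98757106],
       [  0.        ,   0.        ,   1.        ]]), 'T': array([[ 0.88378483,  0.24775726, -0.39691399,  0.13896551],
       [-0.46784818,  0.45611993, -0.75701565, -0.99361418],
       [-0.00651574,  0.85473443,  0.51902466,  0.70096482],
       [ 0.        ,  0.        ,  0.        ,  1.        ]])}
{'time': 0.1, 'qpos': array([ 1.14701135e+00,  3.42639920e-01,  1.52490537e+00,  4.82662450e-06,
        1.27542226e+00, -1.45997627e-01]), 'qvel': array([-5.86336219e-04, -6.10664226e-04, -3.02460627e-03,  6.49941464e-04,
        3.22139867e-04, -6.41207259e-05]), 'joint_efforts': array([ 1.93827822e-03, -4.32003057e+01, -2.44695801e+01,  7.20284041e-02,
        5.27072826e-02, -3.15952730e-05]), 'tool_pos': array([0.14379516, 0.50454655, 0.22612691]), 'tool_rot': array([-3.14023305e+00, -2.04586196e-04,  2.86380375e+00]), 'contact_force': array([ 0.75965008, -0.14049823, -0.03785024]), 'torque': array([ 0.01007841, -0.00914567, -0.02251771]), 'grip_force': 0.0, 'opening': 0.09205902157988335}
```

View pics/top0.png

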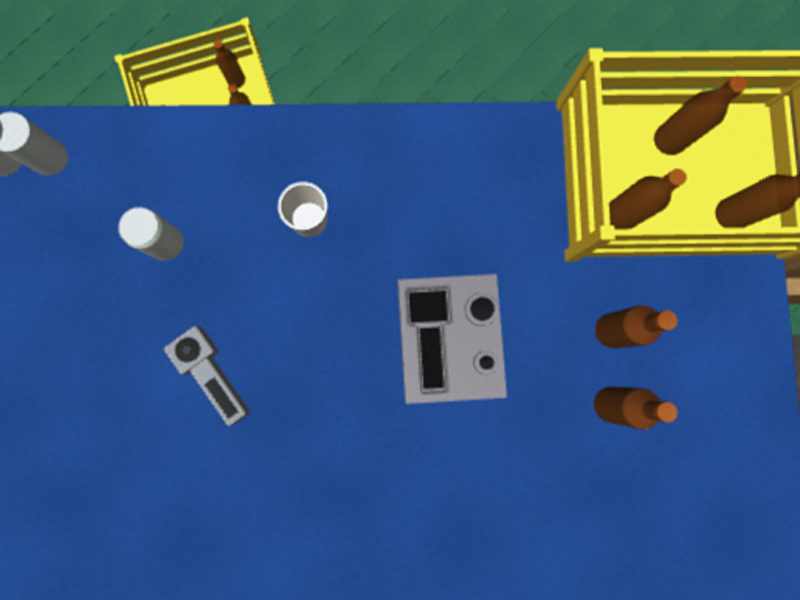

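View pics/side0.png

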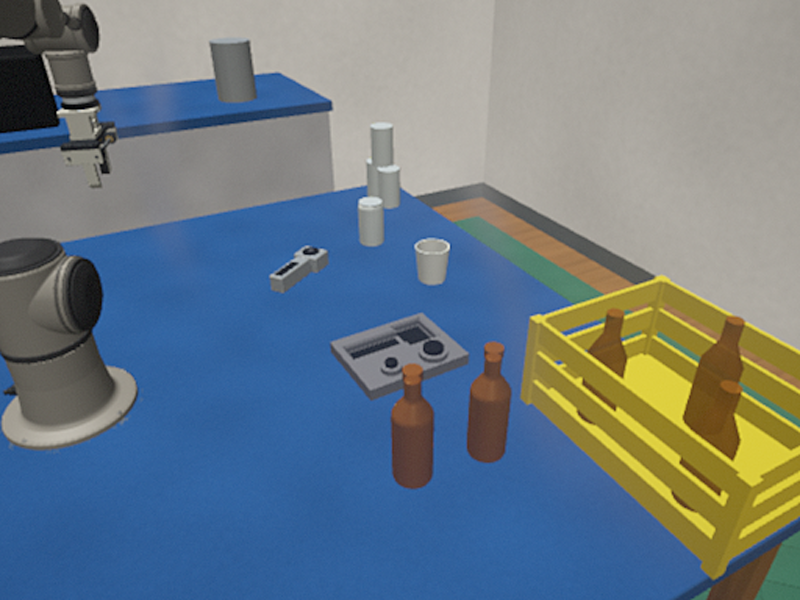

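The top view (800x600 scale) shows the opener with its head near (190,350) and handle end near (235,418). The dock's corners are near (399,280), (496,275), (506,397) and (406,404). The large key is near (482,309), the small key near (486,362), and the bottles are to the right. Next, enlarged crops of both.

```bash
cat > h.py <<'E'
import numpy as np
from cell import vision
def proj(n,P):
    c=vision.get_calibration(n);T=c["T"];q=(np.atleast_2d(P)-T[:3,3])@T[:3,:3]
    return np.c_[c["K"][0,0]*q[:,0]/-q[:,2]+c["K"][0,2], c["K"][1,1]*-q[:,1]/-q[:,2]+c["K"][1,2]]
def ray(n,u,v,z):
    c=vision.get_calibration(n);T=c["T"];K=c["K"]
    d=T[:3,:3]@np.array([(u-K[0,2])/K[0,0],-(v-K[1,2])/K[1,1],-1]);o=T[:3,3]
    return o+d*(z-o[2])/d[2]
E
python3 - <<'E'
import cv2,numpy as np
im=cv2.imread("top0_raw.png")
a=im[200:280,95:170]; b=im[170:265,250:330]
A=cv2.resize(a,None,fx=5,fy=5,interpolation=cv2.INTER_CUBIC);B=cv2.resize(b,None,fx=5,fy=5,interpolation=cv2.INTER_CUBIC)
o=np.zeros((480,780,3),np.uint8);o[:400,:375]=A;o[:475,378:778]=B
cv2.imwrite("pics/crop.png",o)
E
```

```text
(no output)
```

View pics/crop.png

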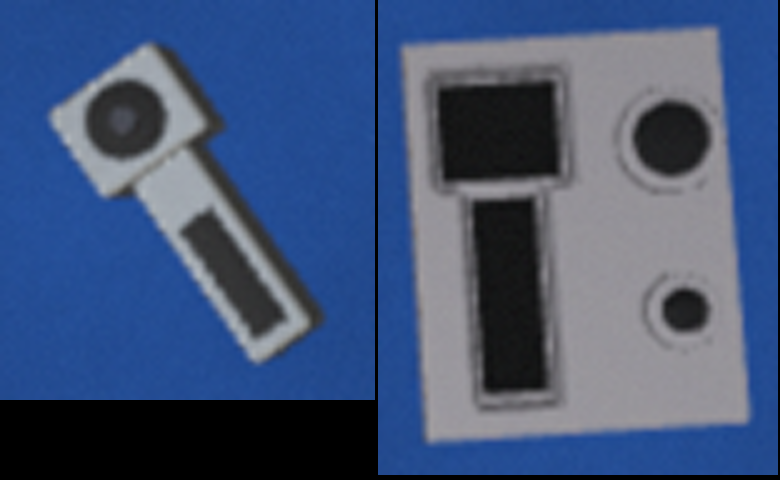

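```bash
cat > m.py <<'E'
from h import *
from scipy.optimize import least_squares
def fit(px,model,z,name):
    px=np.array(px,float);model=np.array(model)/1000
    W=np.array([ray("top",u,v,z)[:2] for u,v in px])
    def r(p):
        c,s=np.cos(p[2]),np.sin(p[2]);return (model@np.array([[c,s],[-s,c]])+p[:2]-W).ravel()
    s=least_squares(r,[*W.mean(0),0]);print(name,s.x.round(4),"res mm",(s.fun.reshape(-1,2)*1000).round(1).tolist());return s.x
E
python3 - <<'E'
from m import *
o=np.array([[50,117],[153,43],[207,127],[108,195],[258,362],[310,322]])/5+[95,200]-.4
fit(o,[[85,33],[85,-33],[30,-33],[30,33],[-85,18],[-85,-18]],.04,"opener")
d=(np.array([[403,44],[716,28],[749,422],[428,441]])-[378,0])/5+[250,170]-.4
fit(d,[[105,50],[105,-120],[-105,-120],[-105,50]],.024,"dock")
f=(np.array([[438,86],[556,82],[562,175],[442,181],[474,201],[535,198],[547,389],[484,391]])-[378,0])/5+[250,170]-.4
k=(np.array([[673,138],[687,310]])-[378,0])/5+[250,170]-.4
for u,v in k: print("key",ray("top",u,v,.046).round(4))
for n,u,v,z in[("bottA",605,328,0),("bottB",605,402,0),("can",145,228,.115),("cup",303,210,.085)]: print(n,ray("top",u*.64,v*.64,z).round(3))
E
```

```text
opener [0.5059 0.2579 0.6183] res mm [[1.7, 2.5], [2.5, 0.6], [1.6, -2.5], [-2.7, 1.4], [-2.2, 0.6], [-0.9, -2.6]]
dock [ 0.5648 -0.1114  0.0422] res mm [[-0.3, 0.6], [0.6, -1.0], [-0.0, -0.6], [-0.3, 1.0]]
key [ 0.6127 -0.1967  0.046 ]
key [ 0.5235 -0.2008  0.046 ]
bottA [ 0.58  -0.419  0.   ]
bottB [ 0.452 -0.411  0.   ]
can [0.739 0.338 0.115]
cup [0.773 0.096 0.085]
```

The dock fit predicts both key centres within 1 mm. The opener fit's residuals are symmetric corner rounding. I'll approach above the opener.

>>> {"api": "move_arm", "payload": {"rows": [[36, -25, 0, 0.09, -1], [36, -25, 0, 0.09, -1], [36, -25, 0, 0.09, -1], [36, -25, 0, 0.09, -1], [36, -25, 0, 0.09, -1], [36, -25, 0, 0.09, -1], [36, -25, 0, 0.09, -1], [36, -25, -30, 0.09, -1], [36, -25, -40, 0.09, -1], [38, -22, -40, 0.086, -1], [0, 0, 0, 0, -1]], "newtons": 25}}

```text
time: 1.2
tool_pos: [0.4928, 0.2631, 0.1258]
tool_rot: [3.14, -0.008, -2.526]
contact_force: [-1.6, -0.8, -0.8]
opening: 0.0917
grip_force: 0.0
```

>>> {"api": "move_arm", "payload": {"rows": [[0, 0, 0, 0, -1], [0, 0, 0, 0, -1]]}}

```text
time: 1.4
tool_pos: [0.4919, 0.2675, 0.132]
tool_rot: [3.141, 0.001, -2.524]
contact_force: [-0.0, 0.6, 0.4]
opening: 0.0919
grip_force: 0.0
```

Run:
```python
from h import *
import cv2
a=vision.read_camera("top");b=vision.read_camera("side")
cv2.imwrite("pics/hover.png",np.hstack([cv2.resize(a[170:300,70:200],(395,395)),cv2.resize(b[90:220,130:260],(395,395))])[:,:,::-1])
```

```text
(no output)
```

View pics/hover.png

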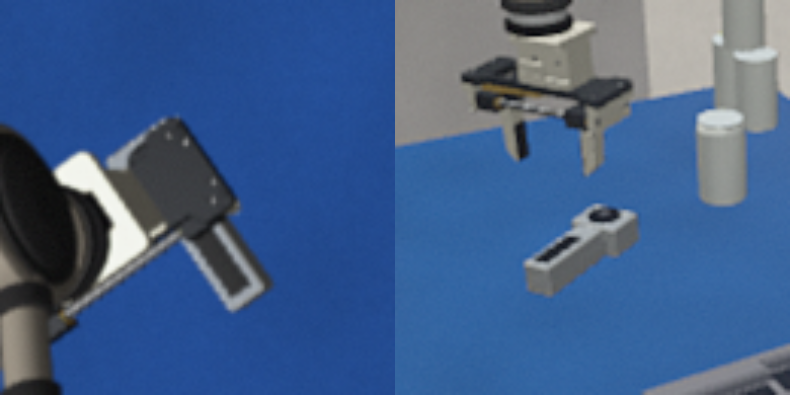

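The gripper hangs over the opener, fingers either side of the handle and aligned with it. Centre and descend.

>>> {"api": "move_arm", "payload": {"rows": [[14, -10, -10, 0, -1], [0, 0, -25, 0, -1], [0, 0, -30, 0, -1], [0, 0, -25, 0, -1], [0, 0, -15, 0, -1], [0, 0, -8, 0, -1], [0, 0, 0, 0, -1], [0, 0, 0, 0, -1]]}}

```text
time: 2.3
tool_pos: [0.5068, 0.257, 0.0189]
tool_rot: [-3.141, 0.001, -2.523]
contact_force: [0.4, 0.3, 0.1]
opening: 0.0918
grip_force: 0.0
```

>>> {"api": "move_arm", "payload": {"rows": [[0, 0, 0, 0, 0.2], [0, 0, 0, 0, 1], [0, 0, 0, 0, 1], [0, 0, 0, 0, 1], [0, 0, 0, 0, 1], [0, 0, 0, 0, 1], [0, 0, 0, 0, 1]], "newtons": 30}}

```text
time: 3.0
tool_pos: [0.5062, 0.2568, 0.0181]
tool_rot: [3.141, -0.0, -2.523]
contact_force: [-0.8, 1.8, 1.1]
opening: 0.0403
grip_force: 2.2
```

>>> {"api": "move_arm", "payload": {"rows": [[0, 0, 0, 0, 1], [0, 0, 0, 0, 1], [0, 0, 0, 0, 1]], "newtons": 30}}

```text
time: 3.3
tool_pos: [0.506, 0.2569, 0.0181]
tool_rot: [3.141, -0.0, -2.523]
contact_force: [-0.4, 0.4, 0.2]
opening: 0.0353
grip_force: 30.0
```

>>> {"api": "move_arm", "payload": {"rows": [[0, 0, 15, 0, 1], [0, 0, 30, 0, 1], [0, 0, 35, 0, 1], [5, -30, 10, -0.05, 1], [6, -38, 0, -0.06, 1], [6, -38, 0, -0.06, 1], [6, -38, 0, -0.06, 1], [6, -38, 0, -0.06, 1], [6, -38, 0, -0.06, 1], [6, -38, 0, -0.06, 1], [6, -38, 0, -0.06, 1], [6, -38, 0, -0.06, 1]]}}

```text
time: 4.5
tool_pos: [0.5588, -0.079, 0.1077]
tool_rot: [3.141, -0.001, -3.056]
contact_force: [-0.1, -0.3, -3.3]
opening: 0.0361
grip_force: 30.0
```

>>> {"api": "move_arm", "payload": {"rows": [[6, -34, 0, -0.05, 1], [0, 0, 0, 0, 1], [0, 0, 0, 0, 1], [0, 0, 0, 0, 1]]}}

```text
time: 4.9
tool_pos: [0.5647, -0.1104, 0.1077]
tool_rot: [3.141, -0.001, -3.102]
contact_force: [-0.9, 0.2, -1.5]
opening: 0.0356
grip_force: 30.0
```

>>> {"api": "move_arm", "payload": {"rows": [[0, -1, -20, 0.002, 1], [0, 0, -20, 0, 1], [0, 0, -8, 0, 1], [0, 0, 0, 0, 1], [0, 0, 0, 0, 1]]}}

```text
time: 5.4
tool_pos: [0.5656, -0.1118, 0.0608]
tool_rot: [-3.141, 0.001, -3.1]
contact_force: [-0.1, -0.5, -2.9]
opening: 0.0358
grip_force: 30.0
```

Run:
```python
from h import *
from cell import monitor
import cv2
s=monitor.observe();print(s["tool_pos"],s["tool_rot"])
z0=s["tool_pos"][2]-.0181
def poly(m,p,z):
    m=np.array(m)/1000;c,si=np.cos(p[2]),np.sin(p[2]);return np.c_[m@np.array([[c,si],[-si,c]])+p[:2],np.full(len(m),z)]
op=[[85,33],[85,-33],[30,-33],[30,-18],[-85,-18],[-85,18],[30,18],[30,33]]
dk=[[105,50],[105,-120],[-105,-120],[-105,50]]
P=[(poly(op,(s["tool_pos"][0],s["tool_pos"][1],s["tool_rot"][2]+np.pi),z0+.04),(0,0,255)),(poly(dk,(.5648,-.1114,.0422),.024),(0,255,0))]
out=[]
for n,(r,c,w,h) in {"top":(165,245,95,110),"side":(190,205,100,80)}.items():
    im=vision.read_camera(n)[:,:,::-1];f=400/w*1.0
    big=cv2.resize(im[r:r+h,c:c+w],(400,int(h*f)),interpolation=cv2.INTER_CUBIC)
    for p,col in P:
        q=((proj(n,p)-[c,r]+.5)*f).round().astype(np.int32);cv2.polylines(big,[q],True,col,1)
    o=np.zeros((480,400,3),np.uint8);o[:min(480,big.shape[0])]=big[:480];out.append(o)
cv2.imwrite("pics/over.png",np.hstack(out))
```

```text
[ 0.56560975 -0.11176338  0.06075217] [-3.14141102e+00  7.61025361e-04 -3.10040120e+00]
```

View pics/over.png

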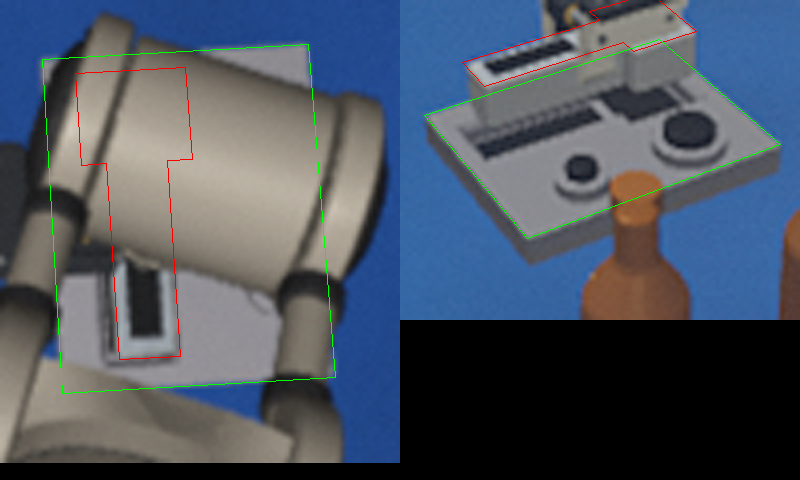

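The overlay suggests the opener may sit a few mm left (+y) of where expected, so I'll take a closer crop of the handle end in both views.

Run:
```python
from h import *
import cv2
out=[]
for n,(r,c,w,h) in {"top":(225,263,32,32),"side":(190,215,60,60)}.items():
    im=vision.read_camera(n)[:,:,::-1]
    cv2.imwrite(f"{n}1_raw.png",im)
    out.append(cv2.resize(im[r:r+h,c:c+w],(384,384) if n=="top" else (390,384),interpolation=cv2.INTER_CUBIC))
cv2.imwrite("pics/zoom.png",np.hstack(out))
```

```text
(no output)
```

View pics/zoom.png

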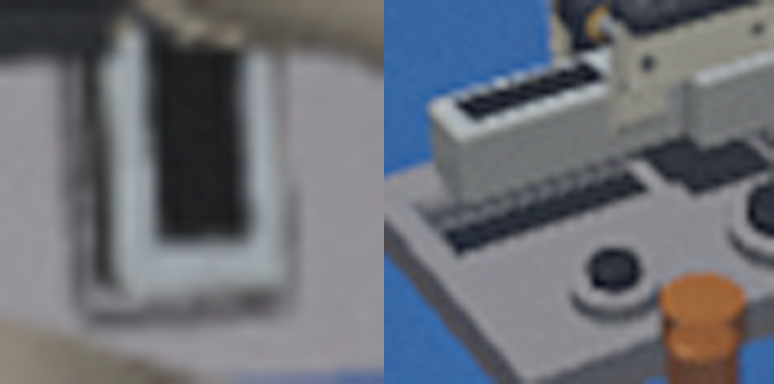

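Run:
```python
from h import *
p=np.array([.5656,-.1118]);y=.0412;z=.0607-.0181
R=np.array([[np.cos(y),-np.sin(y)],[np.sin(y),np.cos(y)]])
for h in(.04,0):
  C=[[*(p+R@np.array(a)),z+h] for a in([-.085,.018],[-.085,-.018])]
  print("top",((proj("top",C)-[263,225]+.5)*12).round().tolist(),"side",((proj("side",C)-[215,190]+.5)*[6.5,6.4]+[384,0]).round().tolist())
# dock and pocket mouth (bevel outer at top z .024): 
Rd=np.array([[np.cos(.0422),-np.sin(.0422)],[np.sin(.0422),np.cos(.0422)]]);d=np.array([.5648,-.1114])
M=[[*(d+Rd@np.array(a)),.024] for a in([-.0915,.0245],[-.0915,-.0245],[-.105,.05])]
print("mouth top",((proj("top",M)-[263,225]+.5)*12).round().tolist(),"side",((proj("side",M)-[215,190]+.5)*[6.5,6.4]+[384,0]).round().tolist())
def rays(n,uv,z): return ray(n,*uv,z).round(4)
for uv in([125,293],[283,283]): print(rays("top",np.array(uv)/12-.5+[263,225],z+.04))
for uv in([432,102],[457,143]): print(rays("side",(np.array(uv)-[384,0])/[6.5,6.4]-.5+[215,190],z+.04))
```

```text
top [[123.0, 304.0], [298.0, 294.0]] side [[420.0, 99.0], [456.0, 137.0]]
top [[109.0, 298.0], [277.0, 288.0]] side [[425.0, 172.0], [460.0, 210.0]]
mouth top [[73.0, 331.0], [298.0, 318.0], [-40.0, 401.0]] side [[407.0, 202.0], [454.0, 255.0], [358.0, 183.0]]
[ 0.4822 -0.0978  0.0826]
[ 0.4836 -0.1302  0.0826]
[ 0.4837 -0.1018  0.0826]
[ 0.4801 -0.1378  0.0826]
```

In both views the handle end agrees with the prediction within about 2 mm, inside the clearance plus bevel. I'll correct x slightly and lower gently.

>>> {"api": "move_arm", "payload": {"rows": [[-1, 0, -5, 0, 1], [0, 0, -7, 0, 1], [0, 0, -6, 0, 1], [0, 0, -5, 0, 1], [0, 0, -3, 0, 1], [0, 0, 0, 0, 1]]}}

```text
time: 6.2
tool_pos: [0.5639, -0.1121, 0.0334]
tool_rot: [3.141, -0.001, -3.101]
contact_force: [0.0, -0.0, -2.1]
opening: 0.0356
grip_force: 30.0
```

>>> {"api": "move_arm", "payload": {"rows": [[0, 0, -3, 0, 1], [0, 0, -2, 0, 1], [0, 0, -1.5, 0, 1], [0, 0, -0.5, 0, 1], [0, 0, 0, 0, 1]]}}

```text
time: 6.7
tool_pos: [0.5642, -0.1122, 0.0271]
tool_rot: [3.141, 0.0, -3.101]
contact_force: [0.0, 0.3, -1.6]
opening: 0.0357
grip_force: 30.0
```

>>> {"api": "move_arm", "payload": {"rows": [[0, 0, -0.6, 0, 1], [0, 0, -0.5, 0, 1], [0, 0, 0, 0, 1]]}}

```text
time: 7.0
tool_pos: [0.5642, -0.1122, 0.0261]
tool_rot: [3.142, 0.0, -3.101]
contact_force: [-0.7, -0.2, -1.8]
opening: 0.0361
grip_force: 30.0
```

>>> {"api": "move_arm", "payload": {"rows": [[0, 0, -0.4, 0, 1], [0, 0, -0.4, 0, 1], [0, 0, 0, 0, 1]]}}

```text
time: 7.3
tool_pos: [0.5642, -0.1122, 0.0261]
tool_rot: [-3.141, 0.0, -3.101]
contact_force: [-3.5, -0.1, 5.5]
opening: 0.036
grip_force: 30.0
```

Seated on the floor: z stopped falling and the force is now upward. Release gently, opening partway.

>>> {"api": "move_arm", "payload": {"rows": [[0, 0, 0.5, 0, 0.1], [0, 0, 0, 0, 0.0], [0, 0, 0, 0, -0.2], [0, 0, 0, 0, -0.3], [0, 0, 0, 0, -0.3], [0, 0, 0, 0, -0.3]]}}

```text
time: 7.9
tool_pos: [0.5642, -0.1122, 0.0257]
tool_rot: [3.141, -0.0, -3.101]
contact_force: [0.6, -1.2, -0.6]
opening: 0.0596
grip_force: 0.0
```

>>> {"api": "move_arm", "payload": {"rows": [[0, 0, 10, 0, -0.3], [0, 0, 25, 0, -0.3], [0, 0, 35, 0, -0.3], [0, 0, 40, 0, -0.3], [0, 0, 0, 0, 0], [0, 0, 0, 0, 1]]}}

```text
time: 8.5
tool_pos: [0.5647, -0.1124, 0.1373]
tool_rot: [-3.141, 0.003, -3.101]
contact_force: [-0.8, -0.2, -0.6]
opening: 0.0481
grip_force: 0.0
```

>>> {"api": "move_arm", "payload": {"rows": [[16, -28, 0, 0, 1], [16, -28, 0, 0, 1], [16, -29, 0, 0, 1], [0, 0, 0, 0, 1], [0, 0, 0, 0, 1], [0, 0, 0, 0, 1]]}}

```text
time: 9.1
tool_pos: [0.6113, -0.1962, 0.1347]
tool_rot: [3.14, -0.002, -3.101]
contact_force: [-0.0, 0.6, -0.5]
opening: 0.0021
grip_force: 0.0
```

Run:
```python
from h import *
import cv2
im=vision.read_camera("side")[:,:,::-1];cv2.imwrite("pics/seated.png",cv2.resize(im[160:260,195:315],(720,600),interpolation=cv2.INTER_CUBIC))
```

```text
(no output)
```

View pics/seated.png

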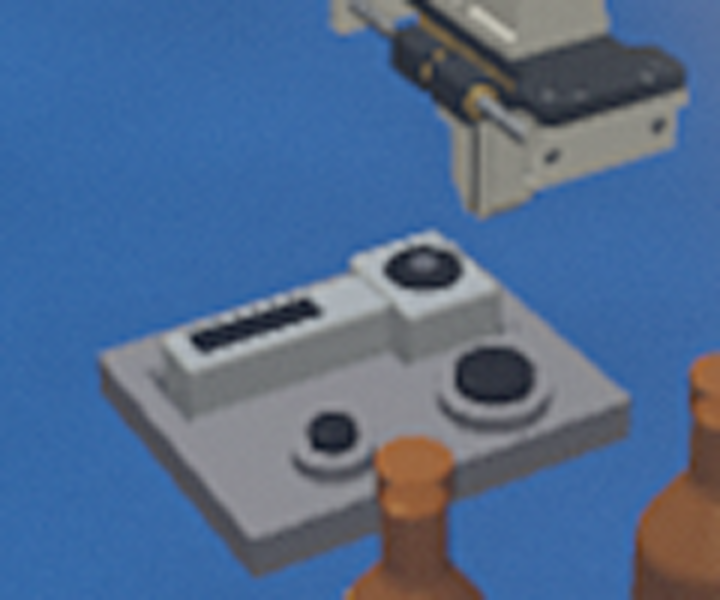

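The opener lies flat in the pocket, handle at (250,340) and head at (430,290), and the shut fingers are over the large key. Press it.

>>> {"api": "move_arm", "payload": {"rows": [[2, -1, -20, 0, 1], [0, 0, -30, 0, 1], [0, 0, -25, 0, 1], [0, 0, -8, 0, 1], [0, 0, -5, 0, 1], [0, 0, -3, 0, 1], [0, 0, -2, 0, 1], [0, 0, 0, 0, 1]]}}

```text
time: 9.95
tool_pos: [0.6147, -0.1981, 0.0438]
tool_rot: [-3.141, 0.002, -3.101]
contact_force: [-1.2, 2.7, 2.2]
opening: 0.0007
grip_force: 1.4
```

>>> {"api": "move_arm", "payload": {"rows": [[0, 0, -2, 0, 1], [0, 0, -2, 0, 1], [0, 0, 0, 0, 1]]}}

```text
time: 10.25
tool_pos: [0.6148, -0.1983, 0.0402]
tool_rot: [-3.141, 0.002, -3.101]
contact_force: [-0.9, 2.9, 9.6]
opening: 0.0003
grip_force: 4.7
```

>>> {"api": "move_arm", "payload": {"rows": [[0, 0, -1, 0, 1], [0, 0, 0, 0, 1], [0, 0, 5, 0, 1], [0, 0, 20, 0, 1], [0, 0, 20, 0, 1], [0, 0, 0, 0, 1], [0, 0, 0, 0, 1], [-30, -1, 0, 0, 1], [-30, -2, 0, 0, 1], [-30, -1, 0, 0, 1], [0, 0, 0, 0, 1], [0, 0, 0, 0, 1]]}}

```text
time: 11.45
tool_pos: [0.5239, -0.2023, 0.082]
tool_rot: [3.141, -0.001, -3.102]
contact_force: [0.8, -0.6, 0.2]
opening: 0.0002
grip_force: 0.0
```

>>> {"api": "move_arm", "payload": {"rows": [[0, 1, -15, 0, 1], [0, 0, -15, 0, 1], [0, 0, -5, 0, 1], [0, 0, -4, 0, 1], [0, 0, -2, 0, 1], [0, 0, 0, 0, 1], [0, 0, 0, 0, 1]]}}

```text
time: 12.15
tool_pos: [0.5245, -0.2011, 0.0423]
tool_rot: [-3.141, 0.001, -3.101]
contact_force: [-0.3, 2.6, 3.4]
opening: 0.0006
grip_force: 1.8
```

>>> {"api": "move_arm", "payload": {"rows": [[0, 0, -2, 0, 1], [0, 0, -1, 0, 1], [0, 0, 0, 0, 1], [0, 0, 0, 0, 1]]}}

```text
time: 12.55
tool_pos: [0.5247, -0.2013, 0.0401]
tool_rot: [-3.141, 0.002, -3.101]
contact_force: [-2.6, 4.0, 12.4]
opening: 0.0003
grip_force: 6.2
```

Fully down at 12 N. Retract.

>>> {"api": "move_arm", "payload": {"rows": [[0, 0, 5, 0, 1], [0, 0, 20, 0, 1], [0, 0, 40, 0, 1], [0, 0, 40, 0, 1], [0, 0, 0, 0, 1], [0, 0, 0, 0, 1], [0, 0, 0, 0, 1]]}}

```text
time: 13.25
tool_pos: [0.5235, -0.2011, 0.1426]
tool_rot: [3.141, -0.002, -3.102]
contact_force: [0.2, 0.5, 0.1]
opening: 0.0002
grip_force: 0.0
```

Run:
```python
from h import *
import cv2
im=vision.read_camera("side")[:,:,::-1];cv2.imwrite("pics/final.png",cv2.resize(im[150:330,175:375],(660,594),interpolation=cv2.INTER_CUBIC))
```

```text
(no output)
```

View pics/final.png

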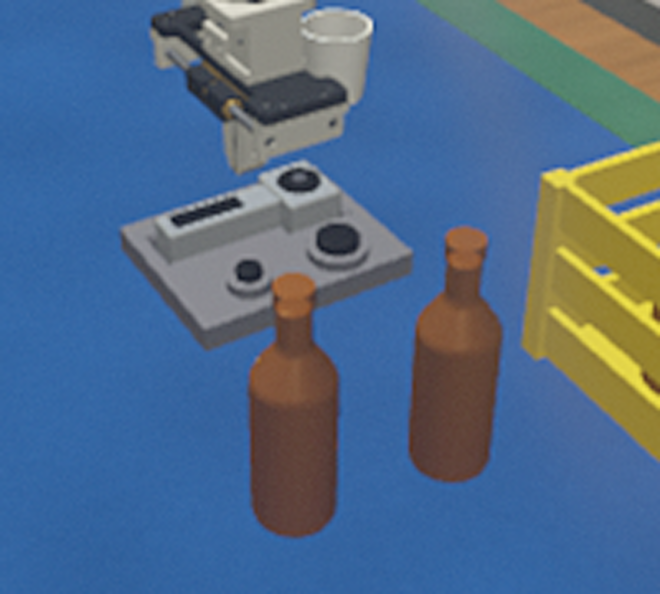

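The opener is seated at about (250,210), both keys are up at (248,270) and (337,240), and the bottles and cup in view are upright.

```bash
python3 -c "
from cell import workorder
print(workorder.hand_in())"
```

```text
the job is handed in; nothing more can be done
None
```

The opener is seated in the dock and released, the large key and then the small key were each pressed fully and came back up, and the job is handed in at about 13 s; the hand-in gave no verdict.

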